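# Move the carving tools to the new rack in reverse order

## Robot

A 6-joint arm with a two-finger parallel gripper is mounted at the origin on a cart in front of the work surface, level with it; the furniture and walls round the work are solid. World frame = base frame: x ahead of the robot, y to its left, z up, the work surface at z = 0. Lengths are in m, angles in rad, forces in N, time in s.
With the tool pointing down it reaches from about 0.3 to 0.85 m from the base axis. Payload 5.4 kg.
Tool frame: the origin (TCP) lies at the very end of the fingers, on their centre line; the grasp point (between the pads) lies 19 mm behind it (r.grip_depth is the z of the grasp point in the tool frame, in m); z points along the fingers, y is the line along which they close (so a half turn about z gives the same grasp; the last joint's range is limited). The gripper opens to 85 mm and grips with 20 to 120 N. Pads are 22 mm wide; open, the fingers measure 114 mm over their backs; the gripper's body (76 mm by 85 mm) begins 54 mm behind the grasp point. The pads swing forward as they close: fully open they stand 13 mm farther back than shut.
Start: joints at [0.894, 0.158, 1.597, -0, 1.386, -0.21], TCP at [0.259, 0.513, 0.231] pointing down, gripper open.
Joint ranges: [-2.91, 2.91], [-0.94, 2.29], [0.18, 2.7], [-1.29, 4.43], [0.17, 2.64], [-3, 3]. Speed limits (rad/s): [2.57, 2.57, 3.14, 3.14, 3.14, 3.14].

## Interface

Orientations are given as a unit quaternion [x, y, z, w].
In Python, from cell import r gives the robot as it stands. The module is installed in compiled form; this text tells all that it offers.
- The arm moves only by the shell command python3 -m inch 'ROWS' [FORCE]. ROWS is JSON, one flat list of numbers, 5 for each row, row after row: the finger opening in mm, from 0 to 85.4, then the shift along the tool's x, y, z in mm, then the turn about the tool's z in degrees. In form: [gripper, dx, dy, dz, twist, gripper, dx, dy, dz, twist, ...]. A call has 1 to 10 rows; each row shifts and turns the commanded pose from where the row before left it, along the tool's axes as they then stand; what a row does not reach is not made up. A row lasts 1/10 s, in which the tool goes at most 50 mm and 8.59 degrees, less where a joint would pass 70% of its speed; a pose out of reach is approached as far as the arm can. A call is refused whole if a number of a shift passes 50 or a number of a turn 8.59, either way. A call with a gripper value outside its range is refused whole. The fingers move at their own pace and stop on an object; FORCE is the grip in N (left out, the last holds). Time passes only in rows, so rows that do not move let the fingers close. It gives the time, the measured TCP pose, the force, the opening and the grip force at its end, in the units of the state.
- r.sense(): the state, without advancing time (a new reading comes with each control period).
- r.snapshot(name): name is "scene" or "side" or "wrist"; returns a dict with "color" (384x512x3 uint8, red, green, blue), "range_z" (384x512 float32, m along the optical axis (not along the pixel's ray), 0 where there is no reading), "camera_matrix" (3x3 intrinsics, pixels), "k1" (the pictures are not rectified: a ray, as slopes to the right and down, at radius r is drawn at 1 + k1 r^2 times it, then the intrinsics apply), "xyz" and "rotation" of the camera in the world; the wrist camera has in their place "tool_from_camera" (4x4, takes a point from camera to tool coordinates, whose origin is the TCP and whose axes are the flange's). Camera axes: x right, y up, looking along -z (the intrinsics and any distortion apply to the point x, -y, -z); pixel columns grow to the right and rows downward; lengths in m; the calibration is good to about 2 mm. A picture is of the moment at which its call begins: read the wrist's pose just before it.
- r.sign_off(): hands the job in; it is judged then, once.
Trained networks look in the newest picture that a camera, given by its name, has taken for a name from the list of things; names that differ only in an ending like _2 or _b are one class to them, and where a whole thing is asked for, a point or a joint stands for the part that bears it (a point fixed in the world has none). Each returns a list of dicts, best first, with "p" (0 to 1); they miss things now and then, are a little off and sometimes report something else, mostly with a low value. They report only what shows in the picture. A call takes as long as a camera call.
- r.look_for(camera, thing): "centre" ([row, column] in pixels, amid what is visible of it).
- r.outline_of(camera, thing): "pixels" (384x512 bool, what is visible of it) and "centre" ([row, column] in pixels, amid what is visible of it).
The state is a dict: "clock": time; "joint_pos": joint angles; "joint_vel": joint speeds; "effort": joint torques, N m; "tcp_pos": TCP position; "ee_rot": TCP orientation; "contact_force": force on the tool from outside, world axes, zero at the start; "moment": the same for the moment, N m; "opening": finger opening in m; "gripper_force": force on a finger pad.
Only numpy, scipy, OpenCV 4.12 (cv2) and the standard library are available. Lean on these libraries where they do the work, as an engineer would, in place of code of your own. Each camera call takes 0.05 s, during which the arm holds its last target. There are 200 camera calls.

## Task

Move the four carving tools from the light wooden rack to the empty dark one, in reverse order: the tool that lies leftmost on the old rack goes into the rightmost place of the new one, the next beside it, and so on. Lay each tool down gently, without dropping it, as it lay before: handle on the cork pad between the dowels and towards you, working end pointing away from you, straight along the rack.

Things in the scene. Friction and masses are not known exactly. Their poses are not given: they have to be found in the camera images.
- wide_gouge: Loose gouge, tan wooden handle, broad (20 mm) curved blade, 240 x 27 x 25 mm. Origin: centre of its bounding box's underside; x from handle to working end, z up. Handle x = -0.11 (or less) to 0, round, 27 mm wide, 25 mm high; grasp it across y at x = -0.05. Starts on a pad of the old rack, handle towards the robot, along the rack, origin 50 mm ahead of the pad's centre.
- green_gouge: Loose gouge, green handle, narrow (12 mm) blade, 220 x 27 x 25 mm. Origin: centre of its bounding box's underside; x from handle to working end, z up. Handle x = -0.11 (or less) to 0, round, 27 mm wide, 25 mm high; grasp it across y at x = -0.05. Starts on a pad of the old rack, handle towards the robot, along the rack, origin 50 mm ahead of the pad's centre.
- flat_chisel: Loose flat chisel, pale wooden handle, straight thin blade, 240 x 27 x 25 mm. Origin: centre of its bounding box's underside; x from handle to working end, z up. Handle x = -0.11 (or less) to 0, round, 27 mm wide, 25 mm high; grasp it across y at x = -0.05. Starts on a pad of the old rack, handle towards the robot, along the rack, origin 50 mm ahead of the pad's centre.
- oil_brush: Loose flat brush, wooden handle, dark bristles, 198 x 38 x 14 mm. Origin: centre of its bounding box's underside; x from handle to working end, z up. Handle x = -0.099 to -0.022, 20 mm wide, top 13 mm up; it widens to the 38 mm head (from x = 0.02). Grasp across y at x = -0.035. Starts on a pad of the old rack, handle towards the robot, along the rack, origin 20 mm ahead of the pad's centre.
- pad_wide_gouge: Cork pad 118 x 50 x 4 mm (x, y, z), fixed on the old rack: the one on which wide_gouge lies at the start. It stays there and shows where that tool came from. Origin: centre of its underside, 14 mm above the bench.
- pad_green_gouge: Cork pad 118 x 50 x 4 mm (x, y, z), fixed on the old rack: the one on which green_gouge lies at the start. It stays there and shows where that tool came from. Origin: centre of its underside, 14 mm above the bench.
- pad_flat_chisel: Cork pad 118 x 50 x 4 mm (x, y, z), fixed on the old rack: the one on which flat_chisel lies at the start. It stays there and shows where that tool came from. Origin: centre of its underside, 14 mm above the bench.
- pad_oil_brush: Cork pad 118 x 50 x 4 mm (x, y, z), fixed on the old rack: the one on which oil_brush lies at the start. It stays there and shows where that tool came from. Origin: centre of its underside, 14 mm above the bench.
- old_rack: Old rack of light wood that holds the four tools at the start: fixed board 130 x 280 x 14 mm (x, y, z). Origin: centre of its underside, on the bench; x away from the robot, y left. Four places, a cork pad each, at x = 0, y = +0.099, +0.033, -0.033, -0.099, pad tops at z = 0.018. Dowels as on the new rack.
- new_rack: Empty rack of dark wood: fixed board 130 x 280 x 14 mm (x, y, z). Origin: centre of its underside, on the bench; x away from the robot, y left. Pads as on the old rack (x = 0, y = +-0.099, +-0.033, tops z = 0.018), 118 x 50 mm. Dowels 8 mm thick, tops z = 0.038, at x = +-0.044, y = 0, +-0.066, +-0.132. A tool laid as on the old rack has its origin at z = 0.018, x = 0.05 (oil brush 0.02).

How it is judged:
At the end, for the whole second after the job is handed in: Each tool lies on the new rack in the mirrored place of its own pad (old y to new -y): origin within 16 mm across, within 25 mm of 50 mm (brush 20 mm) ahead of pad centre, z 18 +-8 mm; straight within 0.2 rad, top side up within 0.4 rad, released, at rest; none dropped on the way (((y of pad_wide_gouge in the frame of old_rack between 0.084 and 0.114 m and y of wide_gouge in the frame of new_rack between -0.115 and -0.083 m) or (y of pad_wide_gouge in the frame of old_rack between 0.018 and 0.048 m and y of wide_gouge in the frame of new_rack between -0.049 and -0.017 m) or (y of pad_wide_gouge in the frame of old_rack between -0.048 and -0.018 m and y of wide_gouge in the frame of new_rack between 0.017 and 0.049 m) or (y of pad_wide_gouge in the frame of old_rack between -0.114 and -0.084 m and y of wide_gouge in the frame of new_rack between 0.083 and 0.115 m)) and x of wide_gouge in the frame of new_rack between 0.025 and 0.075 m and z of wide_gouge in the frame of new_rack between 0.01 and 0.026 m and angle between the x axis of each of wide_gouge, green_gouge, flat_chisel, oil_brush and the x axis of new_rack, either way round below 0.2 rad and angle between each of wide_gouge, green_gouge, flat_chisel, oil_brush's own z axis and vertical below 0.4 rad and linear speed of each of wide_gouge, green_gouge, flat_chisel, oil_brush below 0.02 m/s and ((y of pad_green_gouge in the frame of old_rack between 0.084 and 0.114 m and y of green_gouge in the frame of new_rack between -0.115 and -0.083 m) or (y of pad_green_gouge in the frame of old_rack between 0.018 and 0.048 m and y of green_gouge in the frame of new_rack between -0.049 and -0.017 m) or (y of pad_green_gouge in the frame of old_rack between -0.048 and -0.018 m and y of green_gouge in the frame of new_rack between 0.017 and 0.049 m) or (y of pad_green_gouge in the frame of old_rack between -0.114 and -0.084 m and y of green_gouge in the frame of new_rack between 0.083 and 0.115 m)) and x of green_gouge in the frame of new_rack between 0.025 and 0.075 m and z of green_gouge in the frame of new_rack between 0.01 and 0.026 m and ((y of pad_flat_chisel in the frame of old_rack between 0.084 and 0.114 m and y of flat_chisel in the frame of new_rack between -0.115 and -0.083 m) or (y of pad_flat_chisel in the frame of old_rack between 0.018 and 0.048 m and y of flat_chisel in the frame of new_rack between -0.049 and -0.017 m) or (y of pad_flat_chisel in the frame of old_rack between -0.048 and -0.018 m and y of flat_chisel in the frame of new_rack between 0.017 and 0.049 m) or (y of pad_flat_chisel in the frame of old_rack between -0.114 and -0.084 m and y of flat_chisel in the frame of new_rack between 0.083 and 0.115 m)) and x of flat_chisel in the frame of new_rack between 0.025 and 0.075 m and z of flat_chisel in the frame of new_rack between 0.01 and 0.026 m and ((y of pad_oil_brush in the frame of old_rack between 0.084 and 0.114 m and y of oil_brush in the frame of new_rack between -0.115 and -0.083 m) or (y of pad_oil_brush in the frame of old_rack between 0.018 and 0.048 m and y of oil_brush in the frame of new_rack between -0.049 and -0.017 m) or (y of pad_oil_brush in the frame of old_rack between -0.048 and -0.018 m and y of oil_brush in the frame of new_rack between 0.017 and 0.049 m) or (y of pad_oil_brush in the frame of old_rack between -0.114 and -0.084 m and y of oil_brush in the frame of new_rack between 0.083 and 0.115 m)) and x of oil_brush in the frame of new_rack between -0.005 and 0.045 m and z of oil_brush in the frame of new_rack between 0.01 and 0.026 m); the robot touches nothing.
It fails at once if wide_gouge is dropped or flung: it moves faster than 0.7 m/s with no finger on it (linear speed of wide_gouge above 0.7 m/s and contact force between the fingers and wide_gouge below 0.02 N).
It fails at once if green_gouge is dropped or flung: it moves faster than 0.7 m/s with no finger on it (linear speed of green_gouge above 0.7 m/s and contact force between the fingers and green_gouge below 0.02 N).
It fails at once if flat_chisel is dropped or flung: it moves faster than 0.7 m/s with no finger on it (linear speed of flat_chisel above 0.7 m/s and contact force between the fingers and flat_chisel below 0.02 N).
It fails at once if oil_brush is dropped or flung: it moves faster than 0.7 m/s with no finger on it (linear speed of oil_brush above 0.7 m/s and contact force between the fingers and oil_brush below 0.02 N).
It also fails if it takes over 147 s, if anything falls off the work surface, if the arm or the gripper's body presses on something with over 40 N, if the wrist force passes 120 N, or if a joint passes its speed limit or range.

## Working session

There is one attempt and no reset: what is moved stays moved. The work goes in short steps, Python scripts to look and compute and a shell command to move; the robot and the scene stay as the last step left them, time stands still between calls to the robot, and variables do not carry over. Pictures are saved under pics/ and viewed, at most 15 in all, crops included, and the job is handed in when it is done.

```bash
mkdir -p pics; cat > h.py <<'E'
import numpy as np, cv2
from cell import r
from scipy.spatial.transform import Rotation as R
def cam(name):
    s=r.sense(); d=r.snapshot(name)
    if name=="wrist":
        T=np.eye(4);T[:3,:3]=R.from_quat(s["ee_rot"]).as_matrix();T[:3,3]=s["tcp_pos"]
        T=T@np.array(d["tool_from_camera"])
    else:
        T=np.eye(4);q=np.array(d["rotation"]);T[:3,:3]=q if q.shape==(3,3) else R.from_quat(q).as_matrix();T[:3,3]=d["xyz"]
    d["T"]=T;return d
def rays(d,rc):
    rc=np.atleast_2d(np.array(rc,float)); K=np.array(d["camera_matrix"])
    p=cv2.undistortPoints(rc[:,None,::-1].copy(),K,np.array([d["k1"],0,0,0,0.]))[:,0]
    return p
def pts(d,rc):  # by depth
    rc=np.atleast_2d(rc).astype(int); p=rays(d,rc); z=d["range_z"][rc[:,0],rc[:,1]]
    c=np.c_[p[:,0]*z,-p[:,1]*z,-z]; w=c@d["T"][:3,:3].T+d["T"][:3,3]
    return w[z>0]
def save(d,n): cv2.imwrite("pics/"+n,d["color"][:,:,::-1])
E
python3 - <<'E'
from h import *
np.set_printoptions(precision=4,suppress=True)
names="wide_gouge green_gouge flat_chisel oil_brush pad_wide_gouge pad_green_gouge pad_flat_chisel pad_oil_brush old_rack new_rack".split()
print(r.sense())
for c in("scene","side"):
    d=cam(c); save(d,c+".png"); print(c,d["T"],d["k1"],np.array(d["camera_matrix"])[0])
    for n in names:
        for o in r.outline_of(c,n)[:2]:
            w=pts(d,np.argwhere(o["pixels"]))
            if len(w)<5: continue
            m=np.median(w,0); v=np.linalg.svd(w[:,:2]-m[:2],full_matrices=False)[2][0]
            print(n,round(o["p"],2),np.round(o["centre"]),len(w),"med",m,"p5",np.percentile(w,3,0),"p95",np.percentile(w,97,0),"ang",np.degrees(np.arctan2(v[1],v[0])))
E
```

```text
{'clock': 0.0, 'joint_pos': array([ 0.8939,  0.1591,  1.5982,  0.    ,  1.3862, -0.2101]), 'joint_vel': array([ 0.0011,  0.0018,  0.0003,  0.0019, -0.0004, -0.0005]), 'effort': array([ -0.0003, -39.6003, -33.1431,  -0.0003,   0.0084,   0.    ]), 'tcp_pos': array([0.2584, 0.513 , 0.2303]), 'ee_rot': array([ 0.2313,  0.9729, -0.0009, -0.0004]), 'contact_force': array([-0.0116, -0.2286,  0.6012]), 'moment': array([-0.014 , -0.0099,  0.0015]), 'gripper_force': 0.0, 'opening': 0.08490988527808482}
scene [[ 0.6936  0.5185 -0.5    -0.1032]
 [-0.7203  0.4895 -0.4916 -0.6283]
 [-0.0101  0.7011  0.713   0.9317]
 [ 0.      0.      0.      1.    ]] -0.01731803890896766 [475.0571   0.     255.0323]
wide_gouge 0.93 [258. 338.] 635 med [ 0.4971 -0.3023  0.0394] p5 [ 0.4245 -0.3166  0.0298] p95 [ 0.6492 -0.2765  0.0458] ang -172.165882273889
green_gouge 0.94 [240. 314.] 539 med [ 0.4846 -0.2361  0.0396] p5 [ 0.4245 -0.2517  0.0206] p95 [ 0.6202 -0.2104  0.0458] ang -169.69821878041125
oil_brush 0.95 [223. 294.] 650 med [ 0.5029 -0.1728  0.0317] p5 [ 0.4008 -0.1863  0.0257] p95 [ 0.5757 -0.1502  0.03
[... 1967 characters left out ...]
isel 0.48 [174. 273.] 130 med [ 0.4645 -0.0878  0.0173] p5 [ 0.4227 -0.1039  0.0142] p95 [ 0.5174 -0.0756  0.0198] ang 6.096021124354441
pad_flat_chisel 0.3 [148. 264.] 263 med [ 0.4849 -0.2239  0.0335] p5 [ 0.4264 -0.2385  0.0216] p95 [ 0.5645 -0.2143  0.0424] ang -173.27492836039266
old_rack 0.85 [181. 278.] 315 med [ 0.4607 -0.0675  0.0119] p5 [ 0.4012 -0.2062  0.0014] p95 [ 0.5244 -0.057   0.032 ] ang 46.13439047808074
old_rack 0.33 [174. 276.] 106 med [ 0.4553 -0.087   0.0174] p5 [ 0.4222 -0.1045  0.0143] p95 [ 0.5143 -0.0765  0.02  ] ang 8.573994023945998
new_rack 0.75 [243. 289.] 4073 med [0.4602 0.2407 0.0169] p5 [0.398  0.0774 0.0049] p95 [0.521  0.344  0.0302] ang 92.14806263588082
```

```bash
cat >> h.py <<'E'
def go(x,y,z,yaw=None): # remaining shift in tool axes (mm) and twist deg; yaw= world angle of tool y in deg
    s=r.sense(); M=R.from_quat(s["ee_rot"]).as_matrix()
    a=np.degrees(np.arctan2(M[1,1],M[0,1])); tw=0
    if yaw is not None: tw=-((yaw-a+180)%360-180)
    d=M.T@(np.array([x,y,z])-s["tcp_pos"])*1e3
    d2=R.from_rotvec([0,0,np.radians(tw)]).as_matrix().T@d
    print("tcp",np.round(s["tcp_pos"],4),"yaw",round(a,2),"tilt",np.round(M[:2,2],4),"| shift now",np.round(d,1),"twist",round(tw,2),"shift after twist",np.round(d2,1),"t",round(s["clock"],1))
E
python3 - <<'E'
from h import *
d=cam("wrist"); print(np.round(d["tool_from_camera"],3),d["k1"],d["camera_matrix"])
save(d,"w0.png"); go(.40,.2,.33,92)
E
```

```text
[[ 0.     0.959  0.282  0.073]
 [ 1.     0.    -0.002  0.001]
 [-0.002  0.282 -0.959 -0.142]
 [ 0.     0.     0.     1.   ]] -0.03501918267109353 [[332.43577651   0.         255.51913977]
 [  0.         332.43577651 188.10419442]
 [  0.           0.           1.        ]]
tcp [0.2588 0.5135 0.2313] yaw 63.25 tilt [-0.  0.] | shift now [-267.2 -216.4  -98.7] twist -28.75 shift after twist [-130.2 -318.2  -98.7] t 1.1
```

View pics/scene.png

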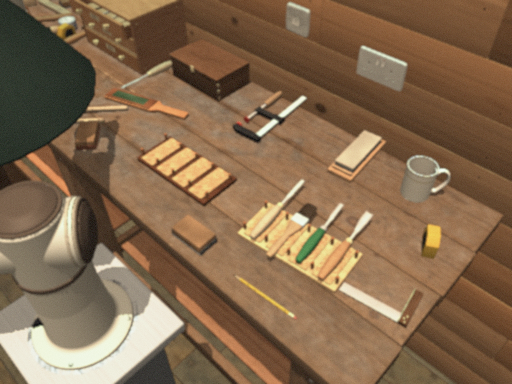

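```bash
python3 -m inch '[85,0,0,-17,-7.2,85,0,0,-17,-7.2,85,0,0,-17,-7.2,85,0,0,-17,-7.2]' && python3 -m inch '[85,-18.6,-45.4,0,0,85,-18.6,-45.4,0,0,85,-18.6,-45.4,0,0,85,-18.6,-45.4,0,0,85,-18.6,-45.4,0,0,85,-18.6,-45.4,0,0,85,-18.6,-45.4,0,0,85,0,0,0,0,85,0,0,0,0]'
cat > look.py <<'E'
from h import *
import sys
np.set_printoptions(precision=4,suppress=True)
d=cam("wrist"); save(d,sys.argv[1]+".png")
for n in sys.argv[2:]:
    for o in r.outline_of("wrist",n)[:2]:
        m=cv2.erode(o["pixels"].astype(np.uint8),np.ones((3,3)))>0
        w=pts(d,np.argwhere(m))
        if len(w)<5: continue
        b=cv2.minAreaRect((w[:,:2]*1000).astype(np.float32)); ax=w[:,:2]-w[:,:2].mean(0)
        v=np.linalg.svd(ax,full_matrices=False)[2][0]; v=v*np.sign(v[np.abs(v).argmax()])
        print(n,round(o["p"],2),np.round(o["centre"]),len(w),"rect",np.round(b[0],1),np.round(b[1],1),round(b[2],2),"pca",np.round(np.degrees(np.arctan2(v[1],v[0])),2),"z",np.percentile(w[:,2],[5,50,95]))
np.savez("last.npz",color=d["color"],w=0)
E
python3 look.py w1 new_rack; python3 -c "
from h import *
go(.40,-.2,.30,95.5)"
```

```text
clock: 1.55
tcp_pos: [0.2588, 0.5134, 0.3]
ee_rot: [-0.021, 1.0, 0.0, 0.0]
contact_force: [-0.5, 0.4, -0.5]
opening: 0.085
gripper_force: 0.0
clock: 2.45
tcp_pos: [0.4006, 0.1999, 0.2994]
ee_rot: [-0.016, 1.0, 0.0, 0.0]
contact_force: [-0.0, -0.3, 0.7]
opening: 0.0848
gripper_force: 0.0
new_rack 0.83 [188. 256.] 18346 rect [461.  204.8] [127.8 277.1] 2.42 pca 92.49 z [0.0128 0.0173 0.0192]
tcp [0.3999 0.2014 0.2993] yaw 92.12 tilt [-0.0002  0.0004] | shift now [  14.7 -401.1   -0.8] twist -3.38 shift after twist [  38.4 -399.6   -0.8] t 2.5
```

View pics/w1.png

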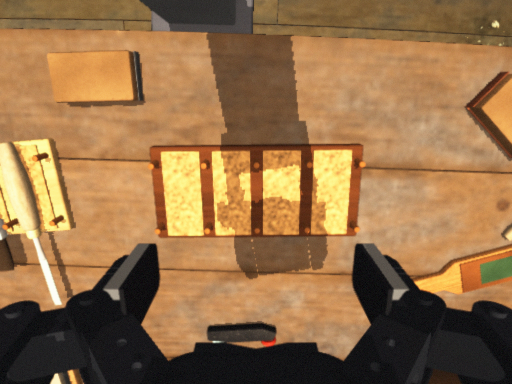

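```bash
python3 -m inch '[85,20,-40,0,-3.4,85,0,-45,0,0,85,0,-45,0,0,85,0,-45,0,0,85,0,-45,0,0,85,0,-45,0,0,85,0,-45,0,0,85,0,-45,0,0,85,0,-45,0,0,85,0,0,0,0]'
python3 look.py w2 old_rack flat_chisel oil_brush green_gouge wide_gouge pad_flat_chisel pad_oil_brush pad_green_gouge pad_wide_gouge; python3 -c "
from h import *
go(.40,-.2,.30,95.5)"
```

```text
clock: 3.55
tcp_pos: [0.4165, -0.2012, 0.2989]
ee_rot: [-0.047, 0.999, -0.0, -0.0]
contact_force: [-0.0, 0.8, 0.0]
opening: 0.085
gripper_force: 0.0
old_rack 0.87 [187. 251.] 4825 rect [ 475.9 -202.5] [128.6 277.9] 6.46 pca 96.96 z [0.0122 0.0138 0.0352]
flat_chisel 0.65 [203. 323.] 1797 rect [ 518.  -100.3] [237.3  22.7] 8.87 pca 9.24 z [0.03   0.0396 0.0429]
oil_brush 0.71 [223. 275.] 2478 rect [ 488.8 -168.4] [195.7  34. ] 7.22 pca 7.1 z [0.0269 0.0299 0.0326]
green_gouge 0.74 [211. 226.] 1578 rect [ 530.1 -227.4] [217.3  23.1] 6.3 pca 8.17 z [0.0284 0.0394 0.0424]
green_gouge 0.34 [186. 239.] 1125 rect [ 479.6 -234.5] [115.   47.2] 6.81 pca 4.22 z [0.0163 0.0177 0.019 ]
wide_gouge 0.75 [211. 177.] 2121 rect [ 539.4 -292.8] [237.8  23.6] 7.33 pca 5.92 z [0.0298 0.0385 0.0425]
wide_gouge 0.46 [222. 274.] 2484 rect [ 487.6 -168.8] [193.3  33.9] 7.48 pca 7.21 z [0.0269 0.0299 0.0326]
pad_flat_chisel 0.88 [190. 336.] 1204 rect [ 464.5 -104.1] [115.8  49.5] 5.53 pca 0.42 z [0.0165 0.0178 0.0192]
pad_oil_brush 0.69 [187. 282.] 1224 rect [ 473.2 -168.7] [115.   50.1] 7.45 pca 12.12 z [0.0164 0.0177 0.019 ]
pad_green_gouge 0.65 [183. 235.] 1237 rect [ 479.8 -235.2] [116.6  48.9] 5.75 pca 5.02 z [0.0162 0.0177 0.019 ]
pad_wide_gouge 0.82 [190. 184.] 968 rect [ 487.1 -300.3] [114.3  47.5] 5.48 pca 5.49 z [0.0162 0.0175 0.0188]
pad_wide_gouge 0.49 [184. 279.] 1191 rect [ 472.7 -169.1] [115.3  47.4] 6.47 pca 2.18 z [0.0164 0.0177 0.019 ]
tcp [ 0.4161 -0.1978  0.2995] yaw 95.53 tilt [ 0.0003 -0.0003] | shift now [16.2 -0.6 -0.5] twist 0.03 shift after twist [16.2 -0.6 -0.5] t 4.0
```

View pics/w2.png

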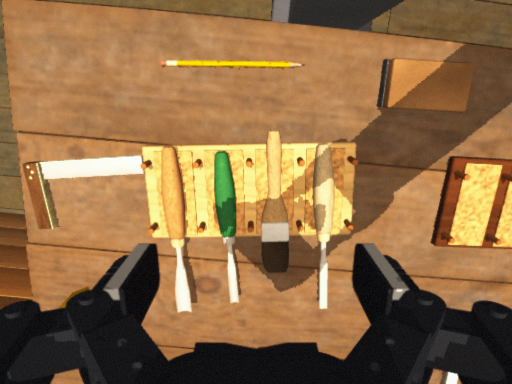

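The wrist views give the new rack centred at pixel (188,256), about (0.461, 0.205) with yaw 2.4°. The old rack is at pixel (187,251), about (0.476, -0.203) with yaw 6.5°. From right to left in the image the tools are chisel (323), brush (275), green (226) and wide (177).

```bash
python3 -c "
from h import *
go(.4665,-.1055,.09,97.5)"
```

```text
tcp [ 0.4161 -0.1978  0.2995] yaw 95.53 tilt [ 0.0003 -0.0003] | shift now [-59.   87.1 209.5] twist -1.97 shift after twist [-62.   85.  209.5] t 4.0
```

```bash
python3 -m inch '[50,0,0,0,-2,50,-15,21,35,0,50,-15,21,35,0,50,-16,21,35,0,50,-16,22,35,0,50,0,0,35,0,50,0,0,35,0,50,0,0,0,0,50,0,0,0,0]' 60
python3 look.py w3 flat_chisel pad_flat_chisel;python3 -c "
from h import *
go(.4665,-.1055,.022,97.5)"
```

```text
clock: 4.95
tcp_pos: [0.4664, -0.1061, 0.0898]
ee_rot: [-0.065, 0.998, 0.0, -0.0]
contact_force: [-0.0, -0.5, 0.2]
opening: 0.05
gripper_force: 0.0
flat_chisel 0.72 [203. 250.] 6987 rect [ 488.3 -104.2] [178.2  24.8] 7.56 pca 8.74 z [0.0324 0.0396 0.0425]
flat_chisel 0.66 [168. 176.] 4857 rect [ 464.6 -170.1] [100.9  49. ] 6.46 pca 2.64 z [0.0163 0.0174 0.0184]
pad_flat_chisel 0.72 [185. 276.] 5277 rect [ 464.9 -103.8] [116.9  49.4] 6.27 pca 4.33 z [0.0165 0.0175 0.0186]
tcp [ 0.4681 -0.1072  0.0918] yaw 97.44 tilt [ 0.0041 -0.0021] | shift now [ 1.7  2.1 69.8] twist -0.06 shift after twist [ 1.7  2.1 69.8] t 5.1
```

View pics/w3.png

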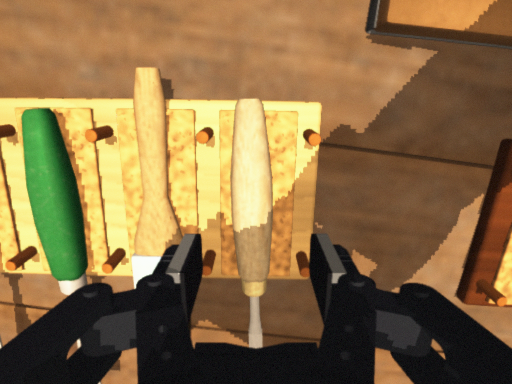

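The chisel handle (column ~250) runs midway between the fingers (200 and 312), so I can go straight down.

```bash
python3 -m inch '[50,0,0,20,0,50,0,0,20,0,50,0,0,15,0,50,0,0,10,0,50,0,0,4,0,50,0,0,0,0,50,0,0,0,0]' 60 && python3 -m inch '[0,0,0,0,0,0,0,0,0,0,0,0,0,0,0,0,0,0,0,0,0,0,0,0,0,0,0,0,0,0]' 60; python3 look.py w4 flat_chisel
```

```text
clock: 5.8
tcp_pos: [0.4672, -0.1066, 0.0213]
ee_rot: [-0.065, 0.998, -0.0, 0.001]
contact_force: [-0.7, 0.1, 0.1]
opening: 0.0504
gripper_force: 0.0
clock: 6.4
tcp_pos: [0.4671, -0.1065, 0.0213]
ee_rot: [-0.065, 0.998, -0.0, 0.001]
contact_force: [-1.3, 0.3, 6.0]
opening: 0.0247
gripper_force: 59.2
flat_chisel 0.78 [225. 256.] 12321 rect [ 453.  -107.1] [107.6  24.3] 8.55 pca 8.07 z [0.0357 0.04   0.0425]
```

```bash
python3 -m inch '[0,0,0,-3,0,0,0,0,-5,0,0,0,0,-8,0,0,0,0,-12,0,0,0,0,-15,0,0,0,0,-20,0,0,0,0,-20,0,0,0,0,-15,0,0,0,0,0,0]' 80; python3 look.py w5 flat_chisel; python3 - <<'E'
from h import *
c=np.array([.461,.2048]);a=np.radians(2.4);X=np.array([np.cos(a),np.sin(a)]);Y=np.array([-X[1],X[0]])
for n,y in dict(chisel=-.099,brush=-.033,green=.033,wide=.099).items(): print(n,c+y*Y)
p=c-.099*Y; go(p[0],p[1],.115,92.4)
d=cam("side"); save(d,"s5.png")
for o in r.outline_of("side","flat_chisel")[:1]:
    w=pts(d,np.argwhere(o["pixels"])); f=np.polyfit(w[:,0],w[:,2],1); print("slope",f, w.min(0),w.max(0))
E
```

```text
clock: 7.4
tcp_pos: [0.4683, -0.1071, 0.1215]
ee_rot: [-0.065, 0.998, -0.002, 0.003]
contact_force: [-0.4, -0.0, -1.0]
opening: 0.0244
gripper_force: 78.7
flat_chisel 0.97 [226. 254.] 12269 rect [ 454.4 -107.6] [108.1  24.3] 8.47 pca 8.0 z [0.1355 0.14   0.1426]
flat_chisel 0.57 [239.  15.] 3380 rect [ 538.6 -289.5] [189.3  19.5] 3.33 pca 0.51 z [0.025  0.0317 0.0391]
chisel [0.46514569 0.10588684]
brush [0.4623819  0.17182895]
green [0.4596181  0.23777105]
wide [0.45685431 0.30371316]
tcp [ 0.4665 -0.1062  0.1186] yaw 97.45 tilt [ 0.0007 -0.0004] | shift now [-26.2 210.5   3.5] twist 5.05 shift after twist [ -7.6 212.    3.5] t 7.5
slope [-0.14507679  0.18562502] [ 0.36782832 -0.4291238  -0.00221191] [ 0.61050593 -0.07725086  0.14001484]
```

```bash
python3 -m inch '[0,0,0,0,2.5,0,0,10,0,2.5,0,-1,25,0,0,0,-2,35,0,0,0,-2,40,0,0,0,-2,40,0,0,0,-1,35,0,0,0,0,20,0,0,0,0,7,0,0,0,0,0,0,0]' 80; python3 look.py w6 new_rack flat_chisel;  python3 -c "
from h import *
go(.4665,.106,.022,92.4)"
```

```text
clock: 8.6
tcp_pos: [0.4642, 0.1063, 0.1175]
ee_rot: [-0.022, 1.0, -0.0, -0.001]
contact_force: [0.5, -0.5, -1.7]
opening: 0.0244
gripper_force: 78.9
new_rack 0.85 [176. 385.] 38566 rect [461.6 194.8] [128.8 260.2] 2.19 pca 83.55 z [0.0129 0.0173 0.0189]
flat_chisel 0.61 [226. 254.] 12182 rect [450.7 106.9] [108.6  24.1] 2.57 pca 3.07 z [0.132  0.1362 0.1386]
tcp [0.4649 0.1049 0.1181] yaw 92.39 tilt [-0.0005 -0.0004] | shift now [-1.7  1.1 96.1] twist -0.01 shift after twist [-1.7  1.1 96.1] t 8.8
```

View pics/w6.png

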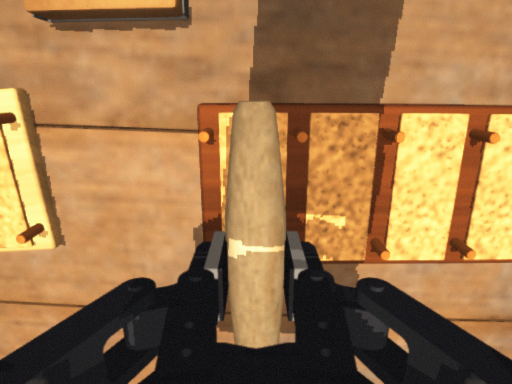

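The chisel (column ~254) hangs level over the new rack's rightmost place, which is leftmost in this image. Lowering it.

```bash
python3 -m inch '[0,-2,1,15,0,0,0,0,20,0,0,0,0,20,0,0,0,0,18,0,0,0,0,10,0,0,0,0,6,0,0,0,0,4,0,0,0,0,2,0,0,0,0,0,0]' 80;  python3 -c "
from h import *
go(.4665,.106,.0213,92.4)"
```

```text
clock: 9.65
tcp_pos: [0.4672, 0.1069, 0.0237]
ee_rot: [-0.021, 1.0, -0.0, 0.0]
contact_force: [0.8, 0.2, -1.0]
opening: 0.024
gripper_force: 78.8
tcp [0.4672 0.1069 0.0237] yaw 92.45 tilt [ 0.0007 -0.    ] | shift now [ 0.8 -0.9  2.4] twist 0.05 shift after twist [ 0.8 -0.9  2.4] t 9.7
```

```bash
python3 -m inch '[0,0,-1,1,0,0,0,0,1,0,0,0,0,0.5,0,0,0,0,0,0]' 40 && python3 -m inch '[28,0,0,0,0,32,0,0,0,0,36,0,0,0,0,44,0,0,0,0,50,0,0,0,0,50,0,0,0,0]' && python3 -m inch '[50,0,0,-10,0,50,0,0,-20,0,50,0,0,-20,0,50,0,0,-20,0,50,0,0,0,0]';  python3 look.py w7 flat_chisel; python3 -c "
from h import *
go(.457,-.170,.09,97.1)"
```

```text
clock: 10.05
tcp_pos: [0.4673, 0.1059, 0.0214]
ee_rot: [-0.022, 1.0, -0.0, 0.0]
contact_force: [-1.4, -0.2, 5.1]
opening: 0.0237
gripper_force: 79.5
clock: 10.65
tcp_pos: [0.4669, 0.106, 0.0208]
ee_rot: [-0.021, 1.0, -0.0, -0.0]
contact_force: [-0.1, -0.2, 0.2]
opening: 0.05
gripper_force: 0.0
clock: 11.15
tcp_pos: [0.4696, 0.106, 0.0943]
ee_rot: [-0.021, 1.0, -0.0, 0.003]
contact_force: [0.5, -0.4, 0.7]
opening: 0.0501
gripper_force: 0.0
flat_chisel 0.86 [197. 254.] 6610 rect [492.9 107.8] [186.   23.7] 1.99 pca 3.2 z [0.0319 0.0397 0.0426]
tcp [0.4672 0.106  0.0912] yaw 92.46 tilt [ 0.0013 -0.    ] | shift now [  22.  -275.3    1.2] twist -4.64 shift after twist [  44.2 -272.6    1.2] t 11.2
```

View pics/w7.png

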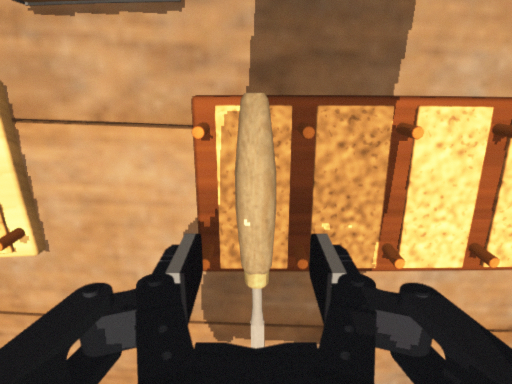

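The chisel lies straight on its pad (columns 240-272) between the dowels. Next, the brush.

```bash
python3 -m inch '[50,0,0,0,-4.7,50,8,-40,0,0,50,8,-46,0,0,50,8,-46,0,0,50,8,-46,0,0,50,8,-46,0,0,50,4,-40,0,0,50,0,-10,0,0,50,0,0,0,0]' 60;  python3 look.py w8 oil_brush pad_oil_brush; python3 -c "
from h import *
go(.457,-.1715,.02,97.1)"
```

```text
clock: 12.15
tcp_pos: [0.4568, -0.1721, 0.0899]
ee_rot: [-0.061, 0.998, 0.001, -0.001]
contact_force: [-0.5, 0.4, -0.6]
opening: 0.0503
gripper_force: 0.0
oil_brush 0.82 [257. 254.] 8621 rect [ 477.8 -168.4] [176.5  37. ] 5.85 pca 6.94 z [0.0265 0.0296 0.0321]
pad_oil_brush 0.8 [203. 269.] 5327 rect [ 472.  -169.5] [117.2  49.7] 6.41 pca 7.02 z [0.0165 0.0175 0.0185]
tcp [ 0.4568 -0.1696  0.09  ] yaw 97.23 tilt [-0.0016  0.0016] | shift now [-0.1 -2.  70. ] twist 0.13 shift after twist [-0.1 -2.  70. ] t 12.3
```

View pics/w8.png

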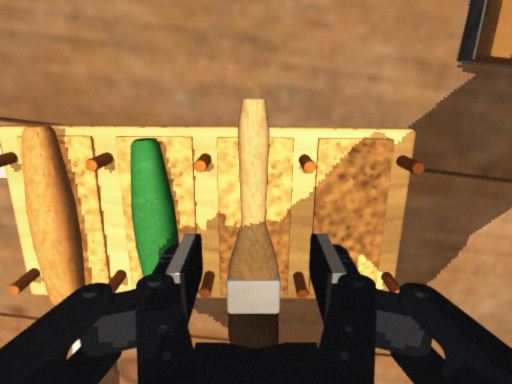

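The brush handle (column 254) is centred between the fingers.

```bash
python3 -m inch '[50,2,-0.5,20,0,50,0,0,20,0,50,0,0,15,0,50,0,0,10,0,50,0,0,5,0,50,0,0,0,0,50,0,0,0,0]' 60 && python3 -m inch '[0,0,0,0,0,0,0,0,0,0,0,0,0,0,0,0,0,0,0,0,0,0,0,0,0,0,0,0,0,0,0,0,0,0,0]' 60 && python3 -m inch '[0,0,0,-3,0,0,0,0,-5,0,0,0,0,-8,0,0,0,0,-12,0,0,0,0,-15,0,0,0,0,-20,0,0,0,0,-20,0,0,0,0,-15,0,0,0,0,0,0]' 80; python3 look.py w9 oil_brush; python3 -c "
from h import *
a=np.radians(2.4);go(.4624-.0175*np.cos(a),.1718-.0175*np.sin(a),.118,92.4)"
```

```text
clock: 13.0
tcp_pos: [0.4559, -0.1721, 0.0214]
ee_rot: [-0.063, 0.998, -0.0, 0.0]
contact_force: [-0.5, 0.5, 0.4]
opening: 0.05
gripper_force: 0.0
clock: 13.7
tcp_pos: [0.456, -0.1726, 0.0215]
ee_rot: [-0.062, 0.998, -0.0, 0.0]
contact_force: [-0.6, -0.2, 6.2]
opening: 0.0137
gripper_force: 58.7
clock: 14.6
tcp_pos: [0.4572, -0.1733, 0.122]
ee_rot: [-0.062, 0.998, -0.002, 0.002]
contact_force: [0.1, 0.4, -1.2]
opening: 0.0131
gripper_force: 78.0
oil_brush 0.98 [215. 255.] 8434 rect [ 448.4 -173.4] [114.5  22.2] 7.83 pca 6.92 z [0.1262 0.1288 0.1308]
tcp [ 0.4555 -0.1721  0.1191] yaw 97.16 tilt [ 0.0006 -0.0004] | shift now [-32.3 341.8   0.9] twist 4.76 shift after twist [ -3.8 343.3   0.9] t 14.7
```

```bash
python3 -c "
import cv2;i=cv2.imread('pics/w9.png');cv2.imwrite('pics/w9c.png',cv2.resize(i[170:384,130:390],None,fx=3,fy=3)[:600])
from h import *
s=r.sense();print(s['opening'],s['gripper_force'])"
```

```text
0.013406483943340056 78.04305846517764
```

View pics/w9c.png

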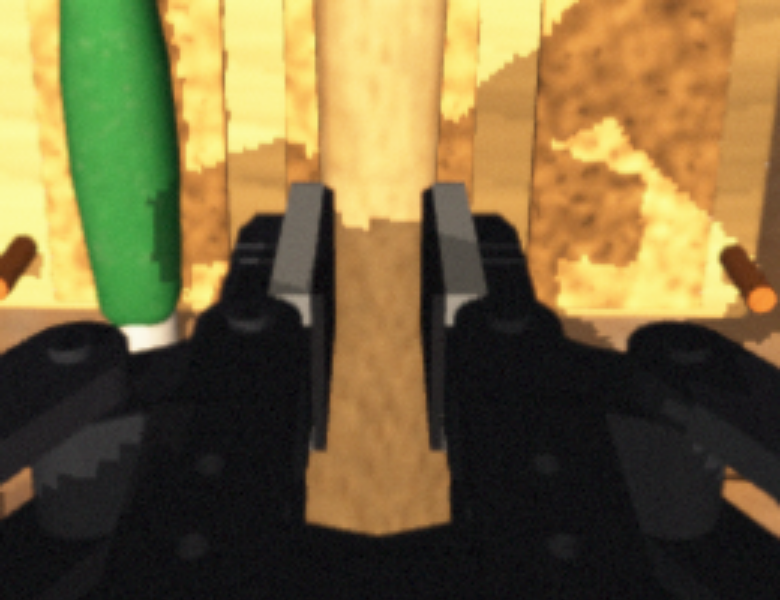

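The pads flank the brush handle squarely, and it hangs level. I'll carry it lower and smoothly.

```bash
python3 -m inch '[0,0,0,8,2.4,0,0,10,8,2.4,0,-1,25,4,0,0,-1,35,0,0,0,-1,38,0,0,0,-1,38,0,0,0,-1,38,0,0,0,-1,38,0,0,0,-1,38,0,0,0,0,38,0,0]' 80 && python3 -m inch '[0,0,25,0,0,0,0,14,0,0,0,0,6,0,0,0,0,0,0,0,0,0,0,0,0]'; python3 look.py w10 new_rack oil_brush; python3 -c "
from h import *
a=np.radians(2.4);go(.4624-.014*np.cos(a),.1718-.014*np.sin(a),.022,92.4)"
```

```text
clock: 15.7
tcp_pos: [0.4486, 0.1274, 0.0977]
ee_rot: [-0.021, 1.0, 0.0, -0.001]
contact_force: [0.5, 0.4, -0.5]
opening: 0.0132
gripper_force: 78.1
clock: 16.2
tcp_pos: [0.4476, 0.1702, 0.0983]
ee_rot: [-0.02, 1.0, -0.0, -0.001]
contact_force: [0.2, 0.1, -1.3]
opening: 0.0132
gripper_force: 78.1
new_rack 0.9 [195. 349.] 43902 rect [464.3 201.1] [135.3 285. ] 2.6 pca 89.37 z [0.0127 0.0171 0.019 ]
tcp [0.448  0.1701 0.0987] yaw 92.28 tilt [-0.0002 -0.0002] | shift now [-0.5  1.1 76.7] twist -0.12 shift after twist [-0.5  1.1 76.7] t 16.4
```

View pics/w10.png

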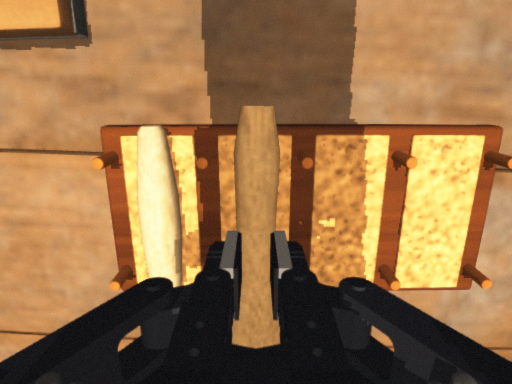

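The brush (column 257) is over the second pad from the right, next to the chisel (column 160). Lowering it; it was grasped at z 0.0215.

```bash
python3 -m inch '[0,0,1,15,0,0,0,0,20,0,0,0,0,20,0,0,0,0,10,0,0,0,0,5,0,0,0,0,3,0,0,0,0,2,0,0,0,0,1,0,0,0,0,0,0]' 80 && python3 -m inch '[0,0,0,1,0,0,0,0,0.5,0,0,0,0,0,0]' 40
```

```text
clock: 17.25
tcp_pos: [0.4483, 0.1719, 0.0232]
ee_rot: [-0.021, 1.0, 0.0, 0.0]
contact_force: [0.5, 1.0, -0.8]
opening: 0.0129
gripper_force: 78.2
clock: 17.55
tcp_pos: [0.4482, 0.172, 0.0217]
ee_rot: [-0.021, 1.0, 0.0, 0.0]
contact_force: [-0.9, -0.8, 3.4]
opening: 0.013
gripper_force: 78.5
```

```bash
python3 -m inch '[18,0,0,0,0,22,0,0,0,0,28,0,0,0,0,36,0,0,0,0,50,0,0,0,0,50,0,0,0,0]' && python3 -m inch '[50,0,0,-10,0,50,0,0,-20,0,50,0,0,-20,0,50,0,0,-20,0,50,0,0,0,0]';  python3 look.py w11 oil_brush flat_chisel; python3 -c "
from h import *
go(.4805,-.234,.09,97)"
```

```text
clock: 18.15
tcp_pos: [0.4479, 0.1719, 0.0213]
ee_rot: [-0.021, 1.0, 0.0, -0.0]
contact_force: [-0.4, -0.1, 0.9]
opening: 0.0504
gripper_force: 0.0
clock: 18.65
tcp_pos: [0.4505, 0.1722, 0.0948]
ee_rot: [-0.021, 1.0, 0.0, 0.003]
contact_force: [-0.1, 0.2, -0.9]
opening: 0.0499
gripper_force: 0.0
oil_brush 0.85 [256. 252.] 8361 rect [474.5 174.3] [183.6  35.6] 1.73 pca 1.74 z [0.0267 0.0296 0.0321]
flat_chisel 0.64 [193. 150.] 4769 rect [449. 108.] [100.2  23.5] 4.18 pca 2.23 z [0.0325 0.0397 0.0424]
flat_chisel 0.48 [254. 253.] 8605 rect [474.3 172.8] [183.   37.2] 2.82 pca 1.48 z [0.0265 0.0296 0.0321]
tcp [0.4474 0.1718 0.0908] yaw 92.36 tilt [-0.0007 -0.0001] | shift now [ -16.4 -406.8    0.9] twist -4.64 shift after twist [  16.6 -406.8    0.9] t 18.8
```

View pics/w11.png

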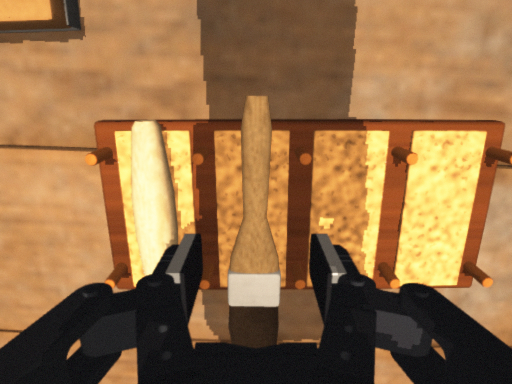

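The brush lies straight on its pad (column 255), with its origin within about 1 mm of target. Next, the green gouge.

```bash
python3 -m inch '[50,0,0,0,-4.6,50,2,-42,0,0,50,2,-46,0,0,50,2,-46,0,0,50,2,-46,0,0,50,2,-46,0,0,50,2,-46,0,0,50,2,-46,0,0,50,2,-46,0,0,50,1,-33,0,0]' 60; python3 -m inch '[50,0,-10,0,0,50,0,0,0,0,50,0,0,0,0]'; python3 look.py w12 green_gouge pad_green_gouge; python3 -c "
from h import *
go(.4805,-.234,.0213,97)"
```

```text
clock: 19.8
tcp_pos: [0.4782, -0.2266, 0.09]
ee_rot: [-0.06, 0.998, 0.0, -0.001]
contact_force: [0.3, 0.3, -1.1]
opening: 0.0496
gripper_force: 0.0
clock: 20.1
tcp_pos: [0.4796, -0.2325, 0.0902]
ee_rot: [-0.061, 0.998, 0.001, -0.001]
contact_force: [0.1, 0.2, 0.2]
opening: 0.0501
gripper_force: 0.0
green_gouge 0.97 [214. 250.] 6463 rect [ 506.1 -229.8] [171.3  24.6] 9.38 pca 8.78 z [0.0312 0.0393 0.0423]
green_gouge 0.7 [177. 232.] 5354 rect [ 479.4 -235.2] [116.3  49.1] 6.21 pca 3.17 z [0.0164 0.0175 0.0186]
pad_green_gouge 0.89 [180. 232.] 5296 rect [ 479.6 -235.3] [116.1  49. ] 6.4 pca 3.13 z [0.0165 0.0175 0.0186]
tcp [ 0.4801 -0.2325  0.0909] yaw 97.06 tilt [-0.0008  0.0009] | shift now [-0.3 -1.7 69.6] twist 0.06 shift after twist [-0.3 -1.7 69.6] t 20.2
```

View pics/w12.png

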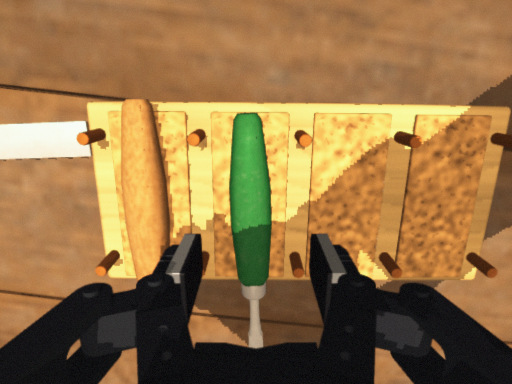

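The green handle (column 250) is centred, and the wide gouge (column 145) is clear of the fingers.

```bash
python3 -m inch '[50,0,-1,20,-1.5,50,0,0,20,0,50,0,0,15,0,50,0,0,10,0,50,0,0,4.5,0,50,0,0,0,0,50,0,0,0,0]' 60 && python3 -m inch '[0,0,0,0,0,0,0,0,0,0,0,0,0,0,0,0,0,0,0,0,0,0,0,0,0,0,0,0,0,0]' 60 && python3 -m inch '[0,0,0,-3,0,0,0,0,-5,0,0,0,0,-8,0,0,0,0,-12,0,0,0,0,-15,0,0,0,0,-20,0,0,0,0,-17,0,0,0,0,0,0]' 80; python3 look.py w13 green_gouge; python3 -c "
from h import *
go(.4606,.2378,.10,92.4)"
```

```text
clock: 20.95
tcp_pos: [0.4809, -0.2355, 0.0224]
ee_rot: [-0.074, 0.997, -0.0, 0.0]
contact_force: [-0.3, 0.1, -0.1]
opening: 0.0502
gripper_force: 0.0
clock: 21.55
tcp_pos: [0.481, -0.2358, 0.0228]
ee_rot: [-0.074, 0.997, -0.001, 0.001]
contact_force: [-2.7, 0.7, 5.6]
opening: 0.0243
gripper_force: 59.7
clock: 22.35
tcp_pos: [0.4825, -0.2368, 0.1057]
ee_rot: [-0.074, 0.997, -0.002, 0.003]
contact_force: [0.9, -1.6, -2.0]
opening: 0.0239
gripper_force: 78.6
green_gouge 0.94 [237. 258.] 11082 rect [ 473.6 -236.3] [102.6  24.7] 8.53 pca 8.78 z [0.1181 0.1225 0.125 ]
tcp [ 0.4806 -0.2354  0.1025] yaw 98.45 tilt [ 0.001  -0.0009] | shift now [-49.7 471.    2. ] twist 6.05 shift after twist [2.000e-01 4.736e+02 2.000e+00] t 22.4
```

```bash
python3 -m inch '[0,0,0,0,3,0,0,10,0,3,0,0,25,0,0,0,0,35,0,0,0,0,40,0,0,0,0,40,0,0,0,0,40,0,0,0,0,40,0,0,0,0,40,0,0,0,0,40,0,0]' 80 && python3 -m inch '[0,0,40,0,0,0,0,40,0,0,0,0,35,0,0,0,0,25,0,0,0,0,15,0,0,0,0,7,0,0,0,0,0,0,0,0,0,0,0,0]'; python3 look.py w14 new_rack green_gouge; python3 -c "
from h import *
go(.4606,.2378,.0225,92.4)"
```

```text
clock: 23.45
tcp_pos: [0.4653, 0.0762, 0.1007]
ee_rot: [-0.021, 1.0, 0.0, -0.001]
contact_force: [1.3, 0.2, -1.3]
opening: 0.0239
gripper_force: 78.7
clock: 24.25
tcp_pos: [0.4597, 0.2354, 0.1015]
ee_rot: [-0.021, 1.0, -0.0, -0.0]
contact_force: [0.5, 0.2, -2.0]
opening: 0.0239
gripper_force: 78.8
new_rack 0.93 [171. 226.] 39951 rect [462.8 202.7] [132.1 294.3] 2.49 pca 92.19 z [0.0125 0.0168 0.019 ]
green_gouge 0.82 [241. 255.] 11011 rect [451.  236.5] [102.9  24.2] 2.15 pca 2.37 z [0.1141 0.1183 0.1207]
tcp [0.4598 0.2354 0.1018] yaw 92.38 tilt [-0.0001 -0.0002] | shift now [-0.9  2.4 79.3] twist -0.02 shift after twist [-0.9  2.4 79.3] t 24.4
```

View pics/w14.png

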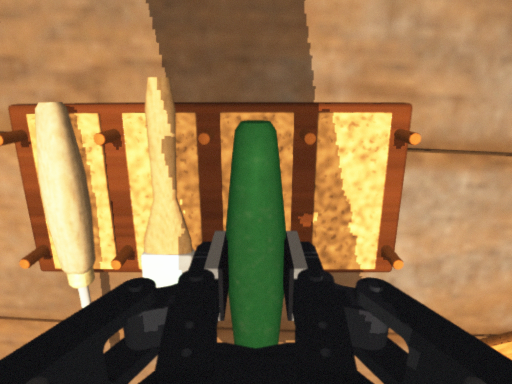

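The green gouge (column 257) is over the third pad, between the dowels at columns 204 and 311. Lowering it to the grasp height of 0.0226, then releasing.

```bash
python3 -m inch '[0,-1,2.4,15,0,0,0,0,20,0,0,0,0,20,0,0,0,0,10,0,0,0,0,6,0,0,0,0,4,0,0,0,0,2,0,0,0,0,1,0,0,0,0,0,0]' 80 && python3 -m inch '[0,0,0,1,0,0,0,0,0.5,0,0,0,0,0,0]' 40
```

```text
clock: 25.3
tcp_pos: [0.4609, 0.2389, 0.0243]
ee_rot: [-0.021, 1.0, 0.0, 0.0]
contact_force: [0.2, 0.6, -1.9]
opening: 0.024
gripper_force: 78.8
clock: 25.6
tcp_pos: [0.461, 0.2389, 0.023]
ee_rot: [-0.021, 1.0, 0.0, 0.0]
contact_force: [-1.4, -1.0, 4.8]
opening: 0.024
gripper_force: 79.5
```

```bash
python3 -m inch '[28,0,0,0,0,32,0,0,0,0,36,0,0,0,0,44,0,0,0,0,50,0,0,0,0,50,0,0,0,0]' && python3 -m inch '[50,0,0,-10,0,50,0,0,-20,0,50,0,0,-20,0,50,0,0,-17,0,50,0,0,0,0]';  python3 look.py w15 green_gouge oil_brush; python3 -c "
from h import *
go(.488,-.2995,.09,97)"
```

```text
clock: 26.2
tcp_pos: [0.4605, 0.2388, 0.0222]
ee_rot: [-0.021, 1.0, -0.0, -0.0]
contact_force: [0.7, -1.1, -0.5]
opening: 0.0503
gripper_force: 0.0
clock: 26.7
tcp_pos: [0.4629, 0.2394, 0.0926]
ee_rot: [-0.021, 1.0, 0.001, 0.003]
contact_force: [0.9, -0.0, 0.7]
opening: 0.05
gripper_force: 0.0
green_gouge 0.83 [209. 253.] 6417 rect [489.5 242.2] [177.5  24.4] 3.2 pca 2.98 z [0.0309 0.0394 0.0423]
oil_brush 0.97 [180. 151.] 5874 rect [453.5 175.3] [ 32.3 141.7] 88.36 pca -1.28 z [0.0254 0.0286 0.0313]
tcp [0.4601 0.2387 0.0888] yaw 92.46 tilt [-0.0009 -0.0002] | shift now [  -4.8 -538.9   -1.2] twist -4.54 shift after twist [  37.9 -537.6   -1.2] t 26.9
```

```bash
python3 -m inch '[50,0,0,-4,-4.6,50,3,-42,-4,0,50,3,-46,0,0,50,3,-46,0,0,50,3,-46,0,0,50,3,-46,0,0,50,3,-46,0,0,50,3,-46,0,0,50,3,-46,0,0,50,3,-46,0,0]' 60; python3 -m inch '[50,3,-46,0,0,50,3,-46,0,0,50,3,-28,0,0,50,2,-9,0,0,50,2,0,0,0,50,0,0,0,0,50,0,0,0,0]'; python3 look.py w16 wide_gouge pad_wide_gouge; python3 -c "
from h import *
go(.488,-.2995,.0225,97)"
```

```text
clock: 27.85
tcp_pos: [0.483, -0.1729, 0.096]
ee_rot: [-0.061, 0.998, 0.001, -0.001]
contact_force: [0.7, -0.3, -0.9]
opening: 0.0498
gripper_force: 0.0
clock: 28.55
tcp_pos: [0.4869, -0.2992, 0.0968]
ee_rot: [-0.062, 0.998, 0.001, -0.0]
contact_force: [0.1, 0.4, -0.7]
opening: 0.05
gripper_force: 0.0
wide_gouge 0.95 [202. 252.] 6773 rect [ 511.9 -298.3] [181.8  24.4] 7.56 pca 7.16 z [0.0324 0.0396 0.0426]
wide_gouge 0.57 [185. 269.] 4704 rect [ 487.2 -300.7] [116.4  48.5] 6.42 pca 5.13 z [0.0164 0.0175 0.0186]
pad_wide_gouge 0.66 [185. 270.] 4807 rect [ 487.6 -300.7] [117.2  48.5] 6.45 pca 5.34 z [0.0164 0.0175 0.0186]
tcp [ 0.4872 -0.2999  0.0973] yaw 97.13 tilt [-0.0001  0.0003] | shift now [-0.9  0.3 74.8] twist 0.13 shift after twist [-0.9  0.3 74.8] t 28.7
```

View pics/w16.png

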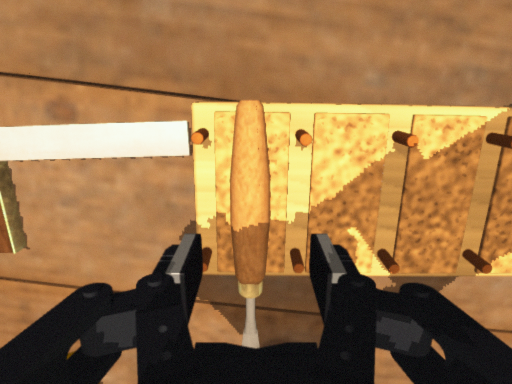

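The wide gouge handle (column 250) is between the fingers, and the saw on the left is clear.

```bash
python3 -m inch '[50,0,-1.5,20,-0.5,50,0,0,20,0,50,0,0,18,0,50,0,0,12,0,50,0,0,5,0,50,0,0,0,0,50,0,0,0,0]' 60 && python3 -m inch '[0,0,0,0,0,0,0,0,0,0,0,0,0,0,0,0,0,0,0,0,0,0,0,0,0,0,0,0,0,0]' 60 && python3 -m inch '[0,0,0,-3,0,0,0,0,-5,0,0,0,0,-8,0,0,0,0,-12,0,0,0,0,-15,0,0,0,0,-20,0,0,0,0,-17,0,0,0,0,0,0]' 80; python3 look.py w17 wide_gouge; python3 -c "
from h import *
go(.456,.3035,.10,92.4)"
```

```text
clock: 29.4
tcp_pos: [0.4878, -0.3029, 0.0231]
ee_rot: [-0.066, 0.998, -0.001, 0.0]
contact_force: [0.6, 0.6, -0.2]
opening: 0.0501
gripper_force: 0.0
clock: 30.0
tcp_pos: [0.4879, -0.3031, 0.0235]
ee_rot: [-0.066, 0.998, -0.001, 0.001]
contact_force: [-1.4, 0.9, 5.8]
opening: 0.0245
gripper_force: 59.6
clock: 30.8
tcp_pos: [0.4892, -0.3043, 0.1064]
ee_rot: [-0.066, 0.998, -0.003, 0.002]
contact_force: [-0.3, -0.7, -0.4]
opening: 0.0242
gripper_force: 78.6
tcp [ 0.4875 -0.3028  0.103 ] yaw 97.55 tilt [ 0.001 -0.001] | shift now [-48.5 605.2   2.4] twist 5.15 shift after twist [  6.1 607.1   2.4] t 30.9
```

```bash
python3 -m inch '[0,0,0,0,2.6,0,0,10,0,2.6,0,0,25,0,0,0,0,35,0,0,0,1,40,0,0,0,1,40,0,0,0,1,40,0,0,0,1,40,0,0,0,1,40,0,0,0,1,40,0,0]' 80 && python3 -m inch '[0,0,40,0,0,0,0,40,0,0,0,0,40,0,0,0,0,40,0,0,0,0,40,0,0,0,0,40,0,0,0,0,30,0,0,0,0,18,0,0,0,0,9,0,0,0,0,0,0,0]'; python3 -m inch '[0,0,0,0,0]';python3 look.py w18 new_rack wide_gouge; python3 -c "
from h import *
go(.456,.3035,.0235,92.4)"
```

```text
clock: 31.9
tcp_pos: [0.4668, 0.0087, 0.1013]
ee_rot: [-0.02, 1.0, 0.0, -0.001]
contact_force: [0.6, -0.7, -1.0]
opening: 0.0239
gripper_force: 78.7
clock: 32.9
tcp_pos: [0.4551, 0.304, 0.1014]
ee_rot: [-0.021, 1.0, -0.0, -0.001]
contact_force: [-0.3, -0.0, -0.7]
opening: 0.0236
gripper_force: 78.8
clock: 33.0
tcp_pos: [0.4556, 0.3028, 0.1017]
ee_rot: [-0.02, 1.0, -0.0, -0.001]
contact_force: [0.1, 0.1, -1.0]
opening: 0.0241
gripper_force: 78.8
new_rack 0.83 [173. 124.] 26868 rect [459.7 226.2] [127.7 235.2] 2.59 pca 100.91 z [0.0125 0.0162 0.0198]
tcp [0.456  0.3027 0.1021] yaw 92.28 tilt [-0.0004 -0.0003] | shift now [-0.1  0.8 78.6] twist -0.12 shift after twist [-0.1  0.8 78.6] t 33.1
```

View pics/w18.png

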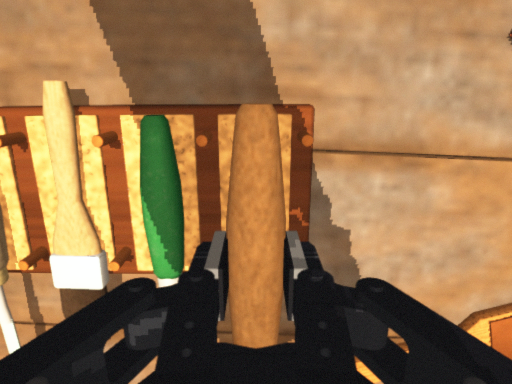

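The wide gouge (column 257) is over the leftmost place, and green and brush lie well. Lowering it to 0.0235.

```bash
python3 -m inch '[0,0,1,15,0,0,0,0,20,0,0,0,0,20,0,0,0,0,10,0,0,0,0,6,0,0,0,0,4,0,0,0,0,1,0,0,0,0,1,0,0,0,0,0,0]' 80 && python3 -m inch '[0,0,0,1,0,0,0,0,0.5,0,0,0,0,0,0]' 40
```

```text
clock: 34.05
tcp_pos: [0.4563, 0.3049, 0.0259]
ee_rot: [-0.021, 1.0, 0.0, 0.001]
contact_force: [0.2, 0.2, -1.6]
opening: 0.024
gripper_force: 78.8
clock: 34.35
tcp_pos: [0.4558, 0.3047, 0.0239]
ee_rot: [-0.021, 1.0, 0.0, 0.0]
contact_force: [0.5, 0.8, -0.9]
opening: 0.0239
gripper_force: 78.8
```

```bash
python3 -m inch '[0,0,0,0.5,0,0,0,0,0.5,0,0,0,0,0,0]' 40
```

```text
clock: 34.65
tcp_pos: [0.4559, 0.3047, 0.0237]
ee_rot: [-0.021, 1.0, -0.0, -0.0]
contact_force: [-2.9, -1.1, 6.8]
opening: 0.0244
gripper_force: 79.7
```

```bash
python3 -m inch '[28,0,0,0,0,32,0,0,0,0,36,0,0,0,0,44,0,0,0,0,50,0,0,0,0,50,0,0,0,0]' && python3 -m inch '[50,0,0,-10,0,50,0,0,-20,0,50,0,0,-30,0,50,0,0,-40,0,50,0,0,-45,0,50,8,-20,-45,0,50,15,-30,-45,0,50,15,-30,-40,0,50,15,-20,0,0,50,0,0,0,0]' && python3 -m inch '[50,0,0,0,0,50,0,0,0,0]';  python3 look.py w19 new_rack wide_gouge green_gouge oil_brush flat_chisel
```

```text
clock: 35.25
tcp_pos: [0.4558, 0.3047, 0.0227]
ee_rot: [-0.021, 1.0, -0.0, -0.0]
contact_force: [1.5, 0.5, 0.6]
opening: 0.0502
gripper_force: 0.0
clock: 36.25
tcp_pos: [0.4088, 0.2059, 0.2936]
ee_rot: [-0.02, 1.0, 0.0, 0.002]
contact_force: [0.4, 1.3, -0.7]
opening: 0.0497
gripper_force: 0.0
clock: 36.45
tcp_pos: [0.4089, 0.2076, 0.2907]
ee_rot: [-0.021, 1.0, 0.0, -0.0]
contact_force: [0.0, -0.1, -0.7]
opening: 0.0504
gripper_force: 0.0
new_rack 0.55 [181. 249.] 11343 rect [461.1 204.6] [127.9 277.2] 2.47 pca 92.63 z [0.0126 0.0165 0.0194]
wide_gouge 0.6 [189. 332.] 1736 rect [453.7 306. ] [128.3  25.2] 2.41 pca 1.45 z [0.0332 0.0401 0.043 ]
wide_gouge 0.44 [189. 172.] 1654 rect [466.4 108.8] [134.   23.8] 2.69 pca 3.15 z [0.0338 0.0397 0.0426]
green_gouge 0.66 [209. 277.] 1921 rect [509.9 244.2] [217.4  28.9] 2.66 pca 3.33 z [0.0285 0.0389 0.0425]
green_gouge 0.25 [180. 250.] 11585 rect [461.  204.3] [128.  277.9] 2.43 pca 92.67 z [0.0125 0.0165 0.0194]
oil_brush 0.78 [218. 227.] 2604 rect [480.4 174.4] [194.8  34.3] 1.32 pca 1.5 z [0.0268 0.0298 0.0323]
flat_chisel 0.94 [189. 172.] 1570 rect [465.8 108.9] [131.7  22.9] 2.93 pca 3.21 z [0.035  0.0398 0.0426]
```

View pics/w19.png

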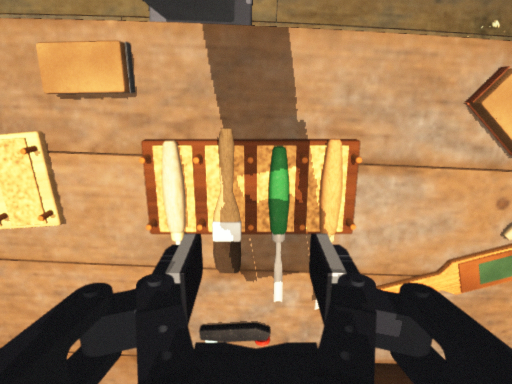

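All four tools lie straight on the new rack: chisel (172), brush (227), green (278) and wide (331). They are level and centred, and the gripper is clear.

```bash
python3 -c "
from cell import r
print(r.sign_off())"
```

```text
the job is handed in; nothing more can be done
None
```

I moved all four tools to the dark rack in reverse order, laid each down gently and straight, and handed the job in at about 36 s; the sign-off returned no verdict.

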